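# Turn the row of wooden formers round

## Task

Move the four wooden formers from the rack with the cork pads into the empty rack, one to a bay, in reverse order: the former that stands nearest the robot now goes into the bay farthest from the robot, and so on, so that the smith across the bench finds the first one at his end. Lower each one into its bay and let go only when it stands there; do not drop or tip any of them, and leave all four standing upright on the bay floors.

Things in the scene. Friction and masses are not known exactly. Their poses are not given: they have to be found in the camera images.
- former_cone: Loose light-wood former, about 0.11 kg: round base disc 42 mm across and 12 mm thick, on it a plain tapered round peg: 34 mm across just above the base, 22 mm across its flat top, 96 mm high overall. Origin: centre of the underside, z up. Stands in a store-rack bay at the start, yaw within 0.15 rad of the rack's. Grip it across its y, 60 to 75 mm above the origin.
- former_dome: Loose light-wood former, about 0.11 kg: round base disc 42 mm across and 12 mm thick, on it a straight round post 32 mm across with a hemispherical top, 90 mm high overall. Origin: centre of the underside, z up. Stands in a store-rack bay at the start, yaw within 0.15 rad of the rack's. Grip it across its y, 60 to 75 mm above the origin.
- former_square: Loose light-wood former, about 0.11 kg: round base disc 42 mm across and 12 mm thick, on it a straight square post 26 x 26 mm with a flat top, its sides along its x and y, 90 mm high overall. Origin: centre of the underside, z up. Stands in a store-rack bay at the start, yaw within 0.15 rad of the rack's. Grip it across its y, 60 to 75 mm above the origin.
- former_step: Loose light-wood former, about 0.11 kg: round base disc 42 mm across and 12 mm thick, on it a stepped round post, 36 mm across up to 42 mm height, above that a thin pin 16 mm across, 92 mm high overall. Origin: centre of the underside, z up. Stands in a store-rack bay at the start, yaw within 0.15 rad of the rack's. Grip it across its y, 60 to 75 mm above the origin.
- pad_cone: Fixed square cork pad, 54 x 54 x 4 mm, on the floor of the store-rack bay in which former_cone stands at the start; it stays there and so marks that former's starting bay. Origin: centre of its underside, axes along the rack's.
- pad_dome: Fixed square cork pad, 54 x 54 x 4 mm, on the floor of the store-rack bay in which former_dome stands at the start; it stays there and so marks that former's starting bay. Origin: centre of its underside, axes along the rack's.
- pad_square: Fixed square cork pad, 54 x 54 x 4 mm, on the floor of the store-rack bay in which former_square stands at the start; it stays there and so marks that former's starting bay. Origin: centre of its underside, axes along the rack's.
- pad_step: Fixed square cork pad, 54 x 54 x 4 mm, on the floor of the store-rack bay in which former_step stands at the start; it stays there and so marks that former's starting bay. Origin: centre of its underside, axes along the rack's.
- rack_store: The store rack: fixed dark-wood tray 272 x 74 x 30 mm high, walls, dividers and floor 8 mm: a row of four bays 58 x 58 mm inside. Origin: centre of underside; x runs along the row away from the robot (within 0.3 rad). Bay centres at x = -99, -33, 33, 99 mm, y = 0; bay floor 8 mm above the origin. Has the cork pads, full at the start; left or right of the robot.
- rack_bench: The bench rack: fixed dark-wood tray 272 x 74 x 30 mm high, walls, dividers and floor 8 mm: a row of four bays 58 x 58 mm inside. Origin: centre of underside; x runs along the row away from the robot (within 0.3 rad). Bay centres at x = -99, -33, 33, 99 mm, y = 0; bay floor 8 mm above the origin. Bare bays without pads, empty at the start; on the other side.
Mind the look-alikes: they are no part of the job. Leave any green look-alike of the former_step alone.

How it is judged:
By the outcome, as a careful person would: the job done as asked, in the order asked, and still so for the second after the job is handed in, with the robot touching nothing.
It also fails if it takes over 109 s, if anything falls off the work surface, if the arm or the gripper's body presses on something with over 40 N, if the wrist force passes 120 N, or if a joint passes its speed limit or range.

## Robot

A 6-joint arm with a two-finger parallel gripper is mounted at the origin on the work surface. World frame = base frame: x ahead of the robot, y to its left, z up, the work surface at z = 0. Lengths are in m, angles in rad, forces in N, time in s.
With the tool pointing down it reaches from about 0.375 to 0.9 m from the base axis. Payload 3.1 kg.
Tool frame: the origin (TCP) lies midway between the tips of the shut fingers; the grasp point (between the pads) lies 19 mm behind it; z points along the fingers, y is the line along which they close (so a half turn about z gives the same grasp; the last joint's range is limited). The gripper opens to 85 mm and grips with 20 to 120 N. Pads are 22 mm wide; open, the fingers measure 114 mm over their backs; the gripper's body (76 mm by 85 mm) begins 54 mm behind the grasp point. The pads swing forward as they close: fully open they stand 13 mm farther back than shut.
Start: joints at [-1.506, 0.527, 1.433, -0, 1.181, -0.178], TCP at [0.15, -0.607, 0.231] pointing down, gripper open.
Joint ranges: [-3.08, 3.08], [-0.75, 2.2], [0.22, 2.44], [-1.43, 4.57], [0, 2.65], [-2.85, 2.85]. Speed limits (rad/s): [2.79, 2.79, 3.14, 3.14, 3.14, 3.14].

## Interface

Orientations are given as a unit quaternion [x, y, z, w].
In Python, from station import manip gives the robot as it stands.
- The arm moves only by the tool drive_tool, never from a script. Its argument "motion" is a list that holds one entry, the list of rows, each a list of 5 numbers: the finger opening in mm, from 0 to 85.4, then the shift along the tool's x, y, z in units of 30 mm (1.0 is 30 mm), then the turn about the tool's z in units of 8 degrees (1.0 is 8 degrees). In form: [[[fingers, x, y, z, yaw], ...]]. A call has 1 to 10 rows; each row is the pose to reach, as a shift and turn from the pose commanded when the call began, along the tool's axes at that moment; what a row does not reach only later rows make up. A row lasts 1/10 s, in which the tool goes at most 50 mm and 8.59 degrees, less where a joint would pass 70% of its speed; a pose out of reach is approached as far as the arm can. A call with a gripper value outside its range is refused whole. The fingers move at their own pace and stop on an object; "squeeze" is the grip in N (left out, the last holds). Time passes only in rows, so rows that repeat a pose let the fingers close. It gives the time, the measured TCP pose, the force, the opening and the grip force at its end, in the units of the state.
- manip.sense(): the state, without advancing time (a new reading comes with each control period).
- manip.snapshot(name): name is "scene" or "top" or "wrist"; returns the picture (384x512x3 uint8, red, green, blue); there is no depth.
- manip.camera_model(name): a dict with "fov_y" (degrees; the focal length in pixels is half the picture's height over the tangent of half this angle, whatever the lens; pixels are square), "cx", "cy" (the principal point, pixels), "k1" (the pictures are not rectified: a ray, as slopes to the right and down, at radius r is drawn at 1 + k1 r^2 times it, then the intrinsics apply), "origin" and "orientation" of the camera in the world. Camera axes: x right, y up, looking along -z (the intrinsics and any distortion apply to the point x, -y, -z); pixel columns grow to the right and rows downward; lengths in m; the calibration is good to about 2 mm. A picture is of the moment at which its call begins: read the wrist's pose just before it. camera_model takes no time and is no camera call; for the wrist camera it gives the pose at the moment of the call.
- manip.sign_off(): hands the job in; it is judged then, once.
The state is a dict: "t": time; "q": joint angles; "qd": joint speeds; "tau": joint torques, N m; "tcp_pos": TCP position; "tool_rot": TCP orientation; "force": force on the tool from outside, world axes, zero at the start; "ft_torque": the same for the moment, N m; "finger_gap": opening from 0.0 (shut) to 1.0 (fully open); "gripper_force": force on a finger pad.
Only numpy, scipy, OpenCV 4.12 (cv2) and the standard library are available. Lean on these libraries where they do the work, as an engineer would, in place of code of your own. Each camera call takes 0.05 s, during which the arm holds its last target. There are 200 camera calls.

## Working session

There is one attempt and no reset: what is moved stays moved. The work goes in short steps, Python scripts to look and compute and a tool call to move; the robot and the scene stay as the last step left them, time stands still between calls to the robot, and variables do not carry over. Pictures are saved under pics/ and viewed, at most 14 in all, crops included, and the job is handed in when it is done.

Besides the shell and the picture viewer there is one more tool, called after ">>>" by a JSON object that holds its "name" and its "arguments". drive_tool: Moves the arm, as the interface text tells. Its arguments: {"type":"object","properties":{"motion":{"type":"array","items":{"type":"array","items":{"type":"array","items":{"type":"number"}}}},"squeeze":{"type":"number"}},"required":["motion"]}

```bash
mkdir -p pics
python3 - <<'E'
from station import manip
import cv2,json
for n in("scene","top"):
    im=manip.snapshot(n); cv2.imwrite(f"pics/{n}0.png",cv2.resize(im[:,:,::-1],(800,600),interpolation=cv2.INTER_CUBIC)); cv2.imwrite(f"pics/{n}_raw.png",im[:,:,::-1])
    print(n,manip.camera_model(n))
print(manip.sense())
E
```

```text
scene {'fov_y': 46.54980210398724, 'cx': 261.9140376617259, 'cy': 192.6693770636525, 'k1': 0.02416512338460439, 'origin': array([0.78221508, 0.49425039, 0.828919  ]), 'orientation': array([0.07847784, 0.30607375, 0.91263554, 0.2593385 ])}
top {'fov_y': 52.403277387696775, 'cx': 261.61535786426873, 'cy': 194.41815056048196, 'k1': -0.10975671836331836, 'origin': array([ 0.43195114, -0.00204921,  0.75207641]), 'orientation': array([-0.01486014,  0.03956174,  0.71162272, -0.70128964])}
{'t': 0.1, 'q': array([-1.50652603e+00,  5.28387525e-01,  1.43379185e+00,  1.89746177e-05,
        1.18143674e+00, -1.78500475e-01]), 'qd': array([ 0.00071872, -0.00121003, -0.00208092,  0.00038607,  0.00017275,
       -0.00052934]), 'tau': array([-4.04738093e-04, -4.43306422e+01, -1.78586179e+01, -2.53362914e-04,
        3.88553031e-03,  1.85408953e-05]), 'tcp_pos': array([ 0.15023587, -0.60599204,  0.23041707]), 'tool_rot': array([ 9.92641764e-01,  1.21083871e-01,  6.65129858e-05, -1.00958116e-03]), 'force': array([-0.46509045,  0.14244304, -0.39946048]), 'ft_torque': array([ 0.0094815 ,  0.01669542, -0.00193686]), 'gripper_force': 0.0, 'finger_gap': 1.0020807068646578}
```

View pics/top0.png

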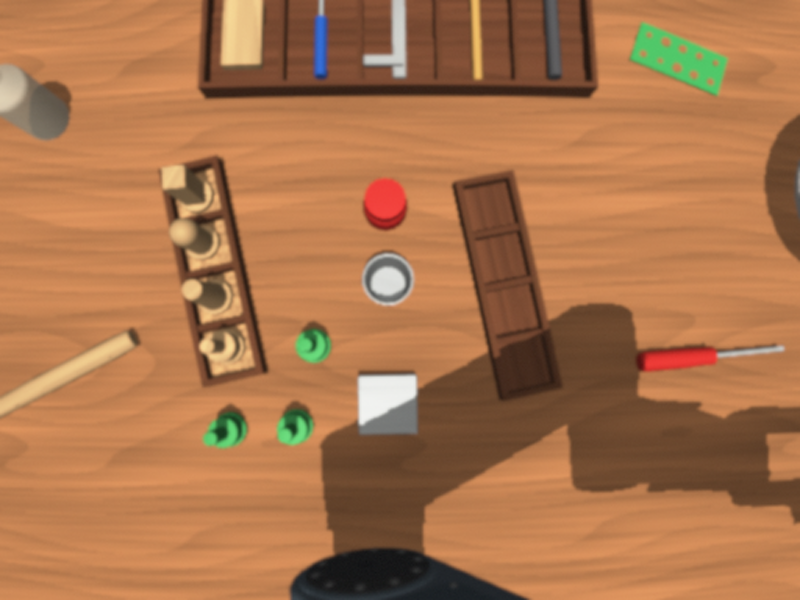

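View pics/scene0.png

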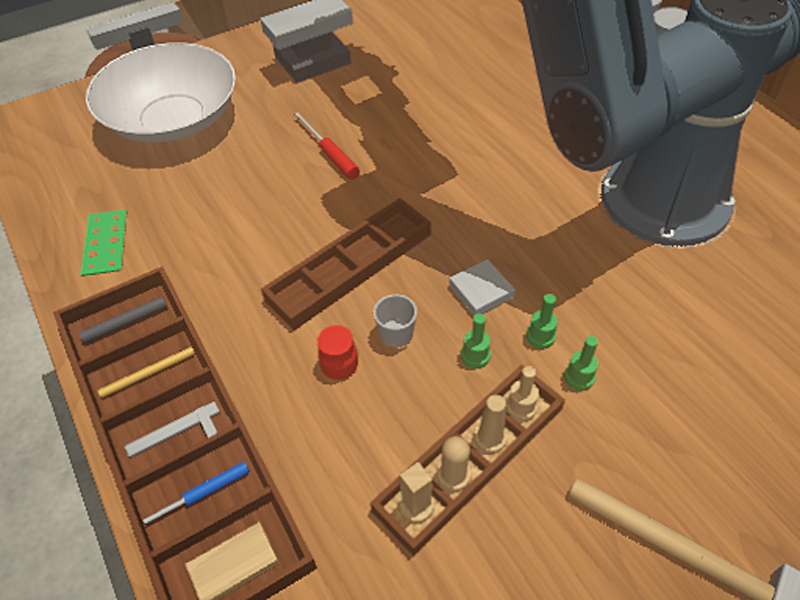

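The top view shows the store rack on the left, with formers from near to far: step, cone, dome, square. The empty bench rack is on the right. Three green decoys stand near the store rack's near end. I'll fit both racks from their rim corners and check the fit in enlarged overlays.

```bash
cat > h.py <<'E'
import numpy as np,cv2
from scipy.spatial.transform import Rotation as R
from scipy.optimize import least_squares
from station import manip
def cam(n):
    m=manip.camera_model(n) if isinstance(n,str) else n
    f=192/np.tan(np.radians(m["fov_y"])/2)
    K=np.array([[f,0,m["cx"]],[0,f,m["cy"]],[0,0,1.]])
    Rc=(R.from_quat(m["orientation"]).as_matrix()@np.diag([1,-1,-1])).T
    return K,np.array([m["k1"],0,0,0.]),Rc,-Rc@m["origin"],m["origin"]
def proj(n,P):
    K,d,Rc,t,_=cam(n)
    return cv2.projectPoints(np.asarray(P,float).reshape(-1,3),cv2.Rodrigues(Rc)[0],t,K,d)[0].reshape(-1,2)
def unproj(n,uv,z):
    K,d,Rc,t,o=cam(n)
    r=cv2.undistortPoints(np.asarray(uv,float).reshape(-1,1,2),K,d).reshape(-1,2)
    r=np.c_[r,np.ones(len(r))]@Rc
    return o+r*((z-o[2])/r[:,2])[:,None]
def rack(p,L):  # local->world, p=x,y,yaw
    L=np.asarray(L,float).reshape(-1,3);c,s=np.cos(p[2]),np.sin(p[2])
    return np.c_[p[0]+c*L[:,0]-s*L[:,1],p[1]+s*L[:,0]+c*L[:,1],L[:,2]]
RIM=[(.136,.037,.03),(.136,-.037,.03),(-.136,-.037,.03),(-.136,.037,.03)]
E
python3 - <<'E'
from h import *
px={"store":[(160,170),(219,157),(266,372),(203,385)],"bench":[(453,183),(513,171),(561,387),(502,398)]}
s0={"store":(.5,.2,.2),"bench":(.5,-.1,.2)}
top=cv2.imread("pics/top_raw.png");sc=cv2.imread("pics/scene_raw.png")
T=cv2.resize(top,None,fx=4,fy=4,interpolation=cv2.INTER_CUBIC);S=cv2.resize(sc,None,fx=4,fy=4,interpolation=cv2.INTER_CUBIC)
for k in px:
    uv=(np.array(px[k])+.5)*.64-.5
    r=least_squares(lambda p:(proj("top",rack(p,RIM))-uv).ravel(),s0[k]);print(k,r.x,np.abs(r.fun).max())
    bays=[(x+a,b,.03) for x in(-.099,-.033,.033,.099) for a,b in((-.029,-.029),(.029,-.029),(.029,.029),(-.029,.029))]
    for n,I in(("top",T),("scene",S)):
        q=lambda L:np.int32(proj(n,rack(r.x,L))*4+2)
        cv2.polylines(I,[q(RIM)],True,(0,255,0))
        for i in range(4):cv2.polylines(I,[q(bays[4*i:4*i+4])],True,(255,255,0))
a=T[380:1000,380:760];b=T[380:1030,1130:1460]
c=np.zeros((650,710,3),np.uint8);c[:620,:380]=a;c[:,380:]=b;cv2.imwrite("pics/t1.png",c[:600])
cv2.imwrite("pics/s1.png",S[900:1450,920:1480])
E
```

```text
store [0.53286965 0.20878111 0.21814032] 1.593444412377636
bench [ 0.51105794 -0.14654623  0.19249599] 2.0071837527395644
```

View pics/t1.png

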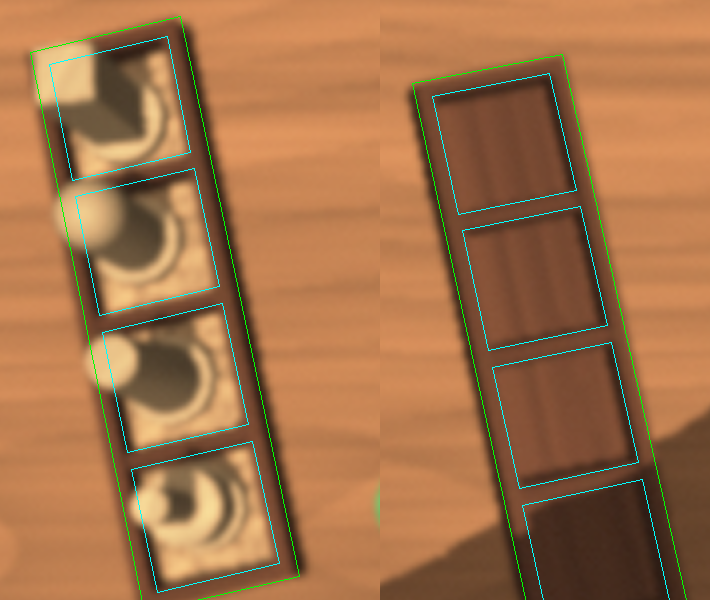

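View pics/s1.png

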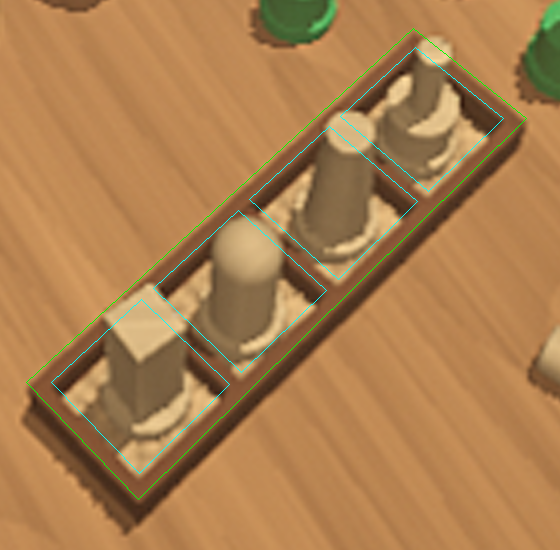

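The overlays match both racks within about 1 px. Next I'll read the former tops. In the top crop: square (66,72), dome (90,214), cone (112,362), pin (152,505). In the scene crop: (145,322), (247,248), (352,131), (434,50).

```bash
cat >> h.py <<'E'
STORE=np.array([0.53287,0.20878,0.21814]);BENCH=np.array([0.51106,-0.14655,0.19250])
def rel(n,ttarget,xyz,yaw): # shift/turn from measured pose to world xyz, tool-x yaw
    s=manip.sense();r=R.from_quat(s["tool_rot"]);X=r.as_matrix()[:,0]
    d=r.inv().apply(np.array(xyz)-s["tcp_pos"])/.03
    dy=-np.degrees(yaw-np.arctan2(X[1],X[0]))
    dy=(dy+90)%180-90
    print(n,"shift",d.round(3),"turn",round(dy/8,3))
E
python3 - <<'E'
from h import *
o={"square":((66,72),(145,322),.102),"dome":((90,214),(247,248),.086),"cone":((112,362),(352,131),.108),"step":((152,505),(434,50),.104)}
c,s=np.cos(STORE[2]),np.sin(STORE[2])
for k,(a,b,z) in o.items():
    A=unproj("top",[((a[0]+380.5)/4-.5,(a[1]+380.5)/4-.5)],z)[0]
    B=unproj("scene",[((b[0]+920.5)/4-.5,(b[1]+900.5)/4-.5)],z)[0]
    m=(A+B)/2-np.r_[STORE[:2],0];print(k,A.round(4),B.round(4),"local",(c*m[0]+s*m[1]).round(4),(-s*m[0]+c*m[1]).round(4))
E
```

```text
square [0.6261 0.2308 0.102 ] [0.6274 0.2323 0.102 ] local 0.0966 0.0019
dome [0.5672 0.2241 0.086 ] [0.5669 0.2211 0.086 ] local 0.0363 0.0061
cone [0.5001 0.2061 0.108 ] [0.501  0.2066 0.108 ] local -0.0321 0.0046
step [0.4406 0.1899 0.104 ] [0.4417 0.1904 0.104 ] local -0.0936 0.0017
```

Run:
```python
from h import *
q=np.array([(103,315),(152,285),(188,325),(137,360)],float);q=(q+[920.5,900.5])/4-.5
P=unproj("scene",q,.102)[:,:2]
for i in range(4):
    e=P[(i+1)%4]-P[i];print(np.linalg.norm(e).round(4),(np.degrees(np.arctan2(e[1],e[0]))%90).round(1))
print(np.degrees(STORE[2]))
rel("wp",0,(.5,-.05,.23),.218);rel("step",0,(.4412,.1902,.20),.218)
g=unproj("scene",np.array([(475,320),(547,297),(591,341)])*.64,.092);print(g.round(3))
for n,u in(("red",(337,337)),("can",(396,305)),("block",(487,264))):print(n,unproj("scene",np.array([u])*.64,.05).round(3))
```

```text
0.0251 1.2
0.0237 8.4
0.0266 3.6
0.0247 4.5
12.498501342983777
wp shift [ 15.772 -15.187   0.05 ] turn 0.177
step shift [ 15.794 -23.428   1.066] turn 0.177
[[0.448 0.089 0.092]
 [0.347 0.108 0.092]
 [0.343 0.192 0.092]]
red [[ 0.602 -0.01   0.05 ]]
can [[ 0.507 -0.014  0.05 ]]
block [[ 0.358 -0.007  0.05 ]]
```

>>> {"name": "drive_tool", "arguments": {"motion": [[[60, 15.8, -15.2, 0, 0.18], [60, 15.8, -15.2, 0, 0.18], [60, 15.8, -15.2, 0, 0.18], [60, 15.8, -15.2, 0, 0.18], [60, 15.8, -15.2, 0, 0.18], [60, 15.8, -15.2, 0, 0.18], [60, 15.8, -15.2, 0, 0.18], [60, 15.8, -15.2, 0, 0.18], [60, 15.8, -15.2, 0, 0.18], [60, 15.8, -15.2, 0, 0.18]]], "squeeze": 30}}

```text
t: 1.1
tcp_pos: [0.4173, -0.1816, 0.2312]
tool_rot: [0.994, 0.108, -0.0, -0.0]
force: [0.6, -0.3, 0.6]
finger_gap: 0.703
gripper_force: 0.0
```

```bash
python3 -c "
from h import *
print(manip.sense()['tcp_pos']);rel('step',0,(.4412,.1902,.18),.218)"
```

```text
[ 0.41726644 -0.1816121   0.23122904]
step shift [  3.451 -11.93    1.709] turn -0.005
```

>>> {"name": "drive_tool", "arguments": {"motion": [[[60, 3.45, -11.9, 0, 0], [60, 3.45, -11.9, 0, 0], [60, 3.45, -11.9, 0, 0], [60, 3.45, -11.9, 0, 0], [60, 3.45, -11.9, 0, 0], [60, 3.45, -11.9, 0, 0], [60, 3.45, -11.9, 0, 0], [60, 3.45, -11.9, 0, 0], [60, 3.45, -11.9, 1, 0], [60, 3.45, -11.9, 1, 0]]]}}

```text
t: 2.1
tcp_pos: [0.4378, 0.1879, 0.1988]
tool_rot: [0.994, 0.11, -0.004, 0.0]
force: [-0.6, -0.7, -0.4]
finger_gap: 0.701
gripper_force: 0.0
```

Run:
```python
from h import *
rel('step',0,(.4412,.1902,.060),.218)
m=manip.camera_model("wrist");im=manip.snapshot("wrist")[:,:,::-1].copy()
for P in [(.4412,.1902,.104),(.5006,.2064,.108)]:
    u=proj(m,[P])[0];print(u)
    if 0<u[0]<512 and 0<u[1]<384: cv2.drawMarker(im,tuple(int(v) for v in u),(255,0,0),0,12)
cv2.imwrite("pics/w1.png",im)
```

```text
step shift [ 0.161 -0.05   4.624] turn 0.014
[250.18260486 186.65847547]
[246.4836099  115.52563235]
```

View pics/w1.png

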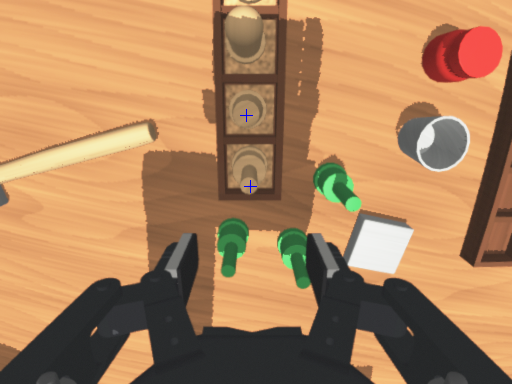

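The wrist view confirms the pin top at (250,187), exactly on its prediction. I'll descend and grip.

>>> {"name": "drive_tool", "arguments": {"motion": [[[60, 0.16, -0.05, 0, 0], [60, 0.16, -0.05, 1.2, 0], [60, 0.16, -0.05, 2.4, 0], [60, 0.16, -0.05, 3.4, 0], [60, 0.16, -0.05, 4.2, 0], [60, 0.16, -0.05, 4.62, 0], [60, 0.16, -0.05, 4.62, 0], [60, 0.16, -0.05, 4.62, 0]]]}}

```text
t: 2.95
tcp_pos: [0.4463, 0.1896, 0.0635]
tool_rot: [0.994, 0.108, 0.001, -0.0]
force: [1.2, -0.0, -0.3]
finger_gap: 0.703
gripper_force: 0.0
```

>>> {"name": "drive_tool", "arguments": {"motion": [[[0, 0, 0, 0, 0], [0, 0, 0, 0, 0], [0, 0, 0, 0, 0], [0, 0, 0, 0, 0], [0, 0, 0, 0, 0], [0, 0, 0, 0, 0], [0, 0, 0, 0, 0], [0, 0, 0, 0, 0], [0, 0, 0, 0, 0], [0, 0, 0, 0, 0]]], "squeeze": 40}}

```text
t: 3.95
tcp_pos: [0.4451, 0.19, 0.0629]
tool_rot: [0.994, 0.109, 0.0, -0.0]
force: [-1.6, 0.1, 5.0]
finger_gap: 0.176
gripper_force: 39.3
```

>>> {"name": "drive_tool", "arguments": {"motion": [[[0, 0, 0, -0.2, 0], [0, 0, 0, -0.6, 0], [0, 0, 0, -1.1, 0], [0, 0, 0, -1.7, 0], [0, 0, 0, -2.3, 0], [0, 0, 0, -2.9, 0], [0, 0, 0, -3.5, 0], [0, 0, 0, -4.0, 0], [0, 0, 0, -4.3, 0], [0, 0, 0, -4.3, 0]]]}}

```text
t: 4.95
tcp_pos: [0.4458, 0.19, 0.1932]
tool_rot: [0.994, 0.109, 0.002, -0.0]
force: [-0.2, 0.8, -1.4]
finger_gap: 0.173
gripper_force: 39.0
```

```bash
cat >> h.py <<'E'
def bay(rk,bx,off=(0,0)):
    p=rack(rk,[(bx+off[0],off[1],0)])[0];return p[:2]
E
python3 -c "
from h import *
b=bay(BENCH,.099,(.0038,0));print(b)
rel('b',0,(*b,.19),.1925)"
```

```text
[ 0.61196118 -0.12688299]
b shift [ 3.127 11.511  0.117] turn 0.181
```

>>> {"name": "drive_tool", "arguments": {"motion": [[[0, 0.1, 0.3, 0, 0], [0, 0.3, 1.1, 0, 0.05], [0, 0.6, 2.3, 0, 0.1], [0, 1.0, 3.6, 0, 0.1], [0, 1.4, 5.0, 0, 0.1], [0, 1.8, 6.4, 0, 0.15], [0, 2.2, 7.8, 0, 0.15], [0, 2.5, 9.1, 0, 0.18], [0, 2.8, 10.2, 0, 0.18], [0, 3.0, 10.9, 0, 0.18]]]}}

```text
t: 5.95
tcp_pos: [0.6041, -0.1135, 0.1902]
tool_rot: [0.995, 0.095, -0.001, 0.0]
force: [-0.6, -0.1, -1.1]
finger_gap: 0.173
gripper_force: 39.1
```

>>> {"name": "drive_tool", "arguments": {"motion": [[[0, 0.1, 0.4, 0, 0], [0, 0.13, 0.55, 0, 0], [0, 0.13, 0.6, 0, 0], [0, 0.13, 0.6, 0, 0], [0, 0.13, 0.6, 0, 0]]]}}

```text
t: 6.45
tcp_pos: [0.6102, -0.1256, 0.1917]
tool_rot: [0.995, 0.097, -0.0, -0.0]
force: [0.9, 0.6, -0.2]
finger_gap: 0.177
gripper_force: 39.1
```

Run:
```python
from h import *
b=bay(BENCH,.099,(.0038,0))
rel('b',0,(*b,.0589),.1925)
for n in("scene","top"):
    im=manip.snapshot(n)[:,:,::-1];cv2.imwrite(f"pics/{n}2.png",im)
m=manip.camera_model("wrist");im=manip.snapshot("wrist")[:,:,::-1]
cv2.imwrite("pics/w2.png",im)
cv2.imwrite("pics/c2.png",np.hstack([im[:,60:460],cv2.imread("pics/scene2.png")[80:464,120:500]]))
```

```text
b shift [0.054 0.055 4.426] turn 0.009Traceback (most recent call last):
  File "<stdin>", line 8, in <module>
    return _nx.concatenate(arrs, 1, dtype=dtype, casting=casting)
           ~~~~~~~~~~~~~~~^^^^^^^^^^^^^^^^^^^^^^^^^^^^^^^^^^^^^^^
ValueError: all the input array dimensions except for the concatenation axis must match exactly, but along dimension 0, the array at index 0 has size 384 and the array at index 1 has size 304
```

```bash
python3 -c "
import cv2,numpy as np
cv2.imwrite('pics/c2.png',np.hstack([cv2.imread('pics/w2.png')[:,60:460],cv2.imread('pics/scene2.png')[:,60:440]]))"
```

```text
(no output)
```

View pics/c2.png

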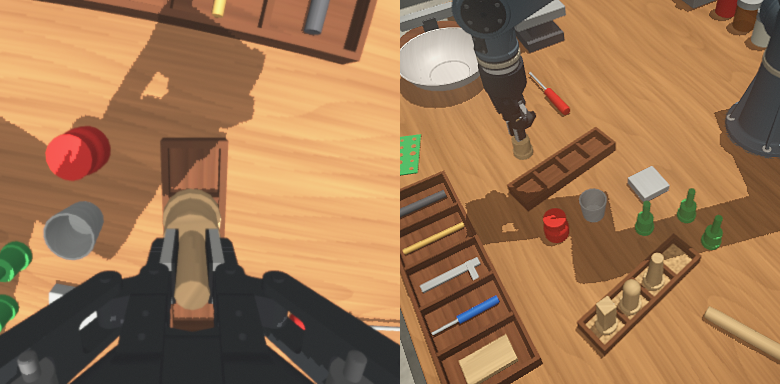

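The step former hangs upright and centred between the fingers. I'll lower it, slowing near the floor.

>>> {"name": "drive_tool", "arguments": {"motion": [[[0, 0.05, 0.05, 0.3, 0], [0, 0.05, 0.05, 0.9, 0], [0, 0.05, 0.05, 1.7, 0], [0, 0.05, 0.05, 2.5, 0], [0, 0.05, 0.05, 3.2, 0], [0, 0.05, 0.05, 3.7, 0], [0, 0.05, 0.05, 4.0, 0], [0, 0.05, 0.05, 4.2, 0], [0, 0.05, 0.05, 4.3, 0], [0, 0.05, 0.05, 4.3, 0]]]}}

```text
t: 7.6
tcp_pos: [0.6128, -0.1282, 0.0629]
tool_rot: [0.995, 0.096, 0.0, 0.0]
force: [0.2, 1.0, -1.5]
finger_gap: 0.178
gripper_force: 39.1
```

```bash
python3 -c "
from h import *
b=bay(BENCH,.099,(.0038,0))
rel('b',0,(*b,.0589),.1925);print(manip.sense()['force'])"
```

```text
b shift [-0.02  -0.048  0.134] turn 0.0
[ 0.18369491  0.9526922  -1.48100304]
```

>>> {"name": "drive_tool", "arguments": {"motion": [[[0, 0, 0, 0.04, 0], [0, 0, 0, 0.08, 0], [0, 0, 0, 0.12, 0], [0, 0, 0, 0.12, 0], [0, 0, 0, 0.12, 0]]]}}

```text
t: 8.1
tcp_pos: [0.6126, -0.1281, 0.0592]
tool_rot: [0.995, 0.096, 0.0, 0.0]
force: [-0.4, 1.4, -2.1]
finger_gap: 0.176
gripper_force: 39.1
```

>>> {"name": "drive_tool", "arguments": {"motion": [[[0, 0, 0, 0.02, 0], [0, 0, 0, 0.04, 0], [0, 0, 0, 0.04, 0], [0, 0, 0, 0.04, 0]]]}}

```text
t: 8.5
tcp_pos: [0.6127, -0.1281, 0.059]
tool_rot: [0.995, 0.096, 0.0, 0.0]
force: [-1.7, -0.0, 4.7]
finger_gap: 0.178
gripper_force: 39.7
```

Contact: 4.7 N upward, and the tool has stopped at the expected height. I'll open and retreat.

>>> {"name": "drive_tool", "arguments": {"motion": [[[25, 0, 0, 0, 0], [40, 0, 0, 0, 0], [60, 0, 0, 0, 0], [60, 0, 0, 0, 0], [60, 0, 0, -0.5, 0], [60, 0, 0, -1.4, 0], [60, 0, 0, -2.6, 0], [60, 0, 0, -3.8, 0], [60, 0, 0, -4.4, 0], [60, 0, 0, -4.4, 0]]]}}

```text
t: 9.5
tcp_pos: [0.6149, -0.1289, 0.1945]
tool_rot: [0.995, 0.096, 0.004, 0.002]
force: [-0.9, 0.3, 0.5]
finger_gap: 0.702
gripper_force: 0.0
```

Run:
```python
from h import *
print(manip.sense()['tcp_pos'])
rel('cone',0,(.5006,.2064,.19),.218)
im=manip.snapshot("scene")[:,:,::-1];cv2.imwrite("pics/s3.png",cv2.resize(im[60:220,100:330],None,fx=3,fy=3,interpolation=cv2.INTER_CUBIC))
```

```text
[ 0.61488971 -0.12889599  0.19452919]
cone shift [ -1.6   -11.7     0.083] turn -0.182
```

View pics/s3.png

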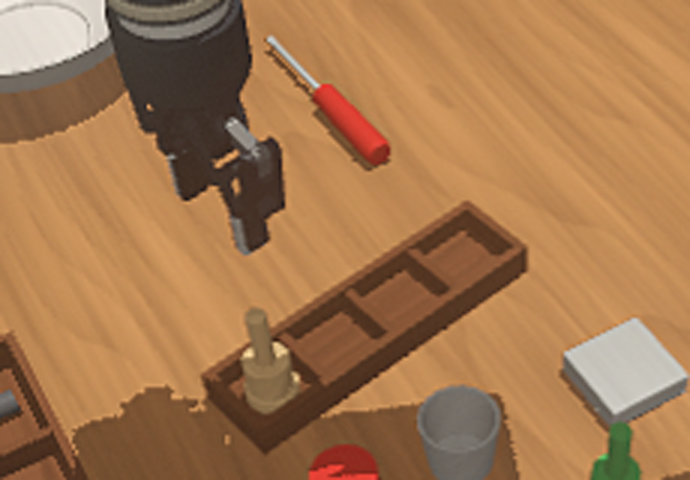

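The step former stands in the far bay, at (268,385) in this crop. The cone is next.

>>> {"name": "drive_tool", "arguments": {"motion": [[[60, -1.6, -11.7, 0, -0.18], [60, -1.6, -11.7, 0, -0.18], [60, -1.6, -11.7, 0, -0.18], [60, -1.6, -11.7, 0, -0.18], [60, -1.6, -11.7, 0, -0.18], [60, -1.6, -11.7, 0, -0.18], [60, -1.6, -11.7, 0, -0.18], [60, -1.6, -11.7, 0, -0.18], [60, -1.6, -11.7, 0, -0.18], [60, -1.6, -11.7, 0, -0.18]]]}}

```text
t: 10.55
tcp_pos: [0.4982, 0.2064, 0.1891]
tool_rot: [0.994, 0.108, -0.001, 0.0]
force: [1.0, -0.5, 0.2]
finger_gap: 0.701
gripper_force: 0.0
```

>>> {"name": "drive_tool", "arguments": {"motion": [[[60, 0, 0, 0, 0], [60, 0, 0, 0, 0]]]}}

```text
t: 10.75
tcp_pos: [0.4989, 0.2058, 0.1897]
tool_rot: [0.994, 0.107, -0.0, 0.0]
force: [-0.3, -0.6, 1.2]
finger_gap: 0.703
gripper_force: 0.0
```

Run:
```python
from h import *
print(manip.sense()['tcp_pos'])
rel('cone',0,(.5006,.2064,.0585),.218)
m=manip.camera_model("wrist");im=manip.snapshot("wrist")[:,:,::-1].copy()
for P in [(.5006,.2064,.108),(.567,.2226,.086),(.6268,.2316,.102)]:
    u=proj(m,[P])[0];print(u)
    cv2.drawMarker(im,tuple(int(v) for v in u),(255,0,0),0,10)
cv2.imwrite("pics/w4.png",cv2.resize(im[0:260,140:370],None,fx=2.3,fy=2.3,interpolation=cv2.INTER_CUBIC))
```

```text
[0.49891189 0.20583025 0.18968665]
cone shift [ 0.06  -0.007  4.373] turn -0.021
[251.67565378 194.3491004 ]
[249.71607169 109.67373749]
[254.7842433  27.3843863]
```

View pics/w4.png

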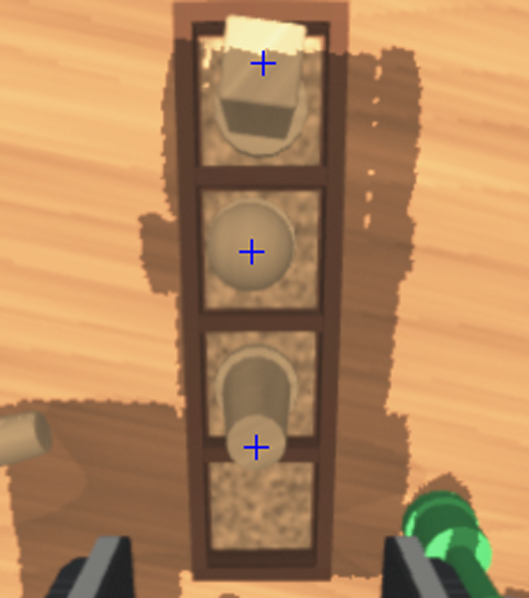

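The wrist view puts the cone top at (257,441) in the crop, 2 mm beyond the mark. The dome and square sit on their marks, with the square turned about 8.5° from the rack. I'll grip the cone.

>>> {"name": "drive_tool", "arguments": {"motion": [[[60, 0.12, 0, 0, 0], [60, 0.12, 0, 1.2, 0], [60, 0.12, 0, 2.4, 0], [60, 0.12, 0, 3.4, 0], [60, 0.12, 0, 4.1, 0], [60, 0.12, 0, 4.37, 0], [60, 0.12, 0, 4.37, 0], [60, 0.12, 0, 4.37, 0]]]}}

```text
t: 11.6
tcp_pos: [0.5027, 0.2081, 0.0595]
tool_rot: [0.994, 0.109, 0.001, -0.0]
force: [0.7, 0.0, -0.8]
finger_gap: 0.703
gripper_force: 0.0
```

>>> {"name": "drive_tool", "arguments": {"motion": [[[0, 0, 0, 0, 0], [0, 0, 0, 0, 0], [0, 0, 0, 0, 0], [0, 0, 0, 0, 0], [0, 0, 0, 0, 0], [0, 0, 0, 0, 0], [0, 0, 0, 0, 0], [0, 0, 0, 0, 0]]], "squeeze": 40}}

```text
t: 12.4
tcp_pos: [0.5027, 0.2082, 0.0601]
tool_rot: [0.994, 0.109, 0.001, -0.0]
force: [0.4, -0.7, 6.8]
finger_gap: 0.308
gripper_force: 39.3
```

>>> {"name": "drive_tool", "arguments": {"motion": [[[0, 0, 0, -0.2, 0], [0, 0, 0, -0.6, 0], [0, 0, 0, -1.1, 0], [0, 0, 0, -1.7, 0], [0, 0, 0, -2.3, 0], [0, 0, 0, -2.9, 0], [0, 0, 0, -3.5, 0], [0, 0, 0, -4.0, 0], [0, 0, 0, -4.3, 0], [0, 0, 0, -4.3, 0]]]}}

```text
t: 13.4
tcp_pos: [0.5025, 0.2083, 0.1894]
tool_rot: [0.994, 0.109, 0.002, -0.0]
force: [0.5, 0.2, -1.0]
finger_gap: 0.305
gripper_force: 39.5
```

Run:
```python
from h import *
b=bay(BENCH,.033);rel('b',0,(*b,.19),.1925)
im=manip.snapshot("scene")[:,:,::-1];cv2.imwrite("pics/s5.png",cv2.resize(im[150:370,230:400],None,fx=2.7,fy=2.7,interpolation=cv2.INTER_CUBIC))
```

```text
b shift [-1.177 11.638 -0.022] turn 0.181
```

View pics/s5.png

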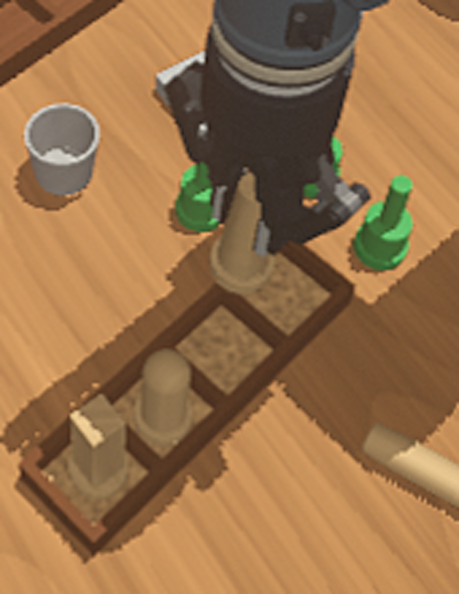

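The cone is up and upright. Now the transfer to bay +33.

>>> {"name": "drive_tool", "arguments": {"motion": [[[0, 0, 0.3, 0, 0], [0, -0.1, 1.1, 0, 0.05], [0, -0.2, 2.3, 0, 0.1], [0, -0.4, 3.6, 0, 0.1], [0, -0.5, 5.0, 0, 0.1], [0, -0.6, 6.4, 0, 0.15], [0, -0.8, 7.8, 0, 0.15], [0, -0.9, 9.1, 0, 0.18], [0, -1.0, 10.2, 0, 0.18], [0, -1.1, 11.0, 0, 0.18]]]}}

```text
t: 14.45
tcp_pos: [0.5404, -0.1243, 0.1867]
tool_rot: [0.995, 0.095, -0.001, -0.0]
force: [0.5, 0.0, -0.8]
finger_gap: 0.305
gripper_force: 39.6
```

>>> {"name": "drive_tool", "arguments": {"motion": [[[0, -0.05, 0.3, 0, 0], [0, -0.08, 0.5, 0, 0], [0, -0.08, 0.6, 0, 0], [0, -0.08, 0.6, 0, 0], [0, -0.08, 0.6, 0, 0], [0, -0.08, 0.6, 0, 0]]]}}

```text
t: 15.05
tcp_pos: [0.5418, -0.1384, 0.1879]
tool_rot: [0.995, 0.097, -0.0, -0.0]
force: [-0.3, 0.3, -1.3]
finger_gap: 0.303
gripper_force: 39.5
```

```bash
python3 -c "
from h import *
b=bay(BENCH,.033);print(b);rel('b',0,(*b,.0561),.1925)"
```

```text
[ 0.54345046 -0.14023666]
b shift [0.042 0.072 4.393] turn 0.01
```

>>> {"name": "drive_tool", "arguments": {"motion": [[[0, 0.03, 0.05, 0.3, 0], [0, 0.03, 0.05, 0.9, 0], [0, 0.03, 0.05, 1.7, 0], [0, 0.03, 0.05, 2.5, 0], [0, 0.03, 0.05, 3.2, 0], [0, 0.03, 0.05, 3.7, 0], [0, 0.03, 0.05, 4.0, 0], [0, 0.03, 0.05, 4.2, 0], [0, 0.03, 0.05, 4.27, 0], [0, 0.03, 0.05, 4.27, 0]]]}}

```text
t: 16.05
tcp_pos: [0.5433, -0.1408, 0.0599]
tool_rot: [0.995, 0.096, 0.0, 0.0]
force: [-0.1, -0.5, -0.8]
finger_gap: 0.306
gripper_force: 39.5
```

>>> {"name": "drive_tool", "arguments": {"motion": [[[0, 0, 0, 0.04, 0], [0, 0, 0, 0.08, 0], [0, 0, 0, 0.12, 0], [0, 0, 0, 0.14, 0], [0, 0, 0, 0.14, 0], [0, 0, 0, 0.14, 0]]]}}

```text
t: 16.65
tcp_pos: [0.5435, -0.1409, 0.0561]
tool_rot: [0.995, 0.096, 0.0, 0.0]
force: [0.0, -0.1, 5.2]
finger_gap: 0.305
gripper_force: 40.1
```

Contact is 5.2 N at exactly the predicted height. Releasing.

>>> {"name": "drive_tool", "arguments": {"motion": [[[32, 0, 0, 0, 0], [45, 0, 0, 0, 0], [60, 0, 0, 0, 0], [60, 0, 0, 0, 0], [60, 0, 0, -0.5, 0], [60, 0, 0, -1.4, 0], [60, 0, 0, -2.6, 0], [60, 0, 0, -3.8, 0], [60, 0, 0, -4.4, 0], [60, 0, 0, -4.4, 0]]]}}

```text
t: 17.65
tcp_pos: [0.545, -0.1415, 0.1905]
tool_rot: [0.995, 0.096, 0.003, 0.002]
force: [-0.1, 0.3, -0.1]
finger_gap: 0.698
gripper_force: 0.0
```

Run:
```python
from h import *
print(manip.sense()['tcp_pos']);rel('dome',0,(.567,.223,.19),.218)
```

```text
[ 0.54495436 -0.14152323  0.19045843]
dome shift [  3.048 -11.785  -0.016] turn -0.181
```

>>> {"name": "drive_tool", "arguments": {"motion": [[[60, 3.05, -11.8, 0, -0.18], [60, 3.05, -11.8, 0, -0.18], [60, 3.05, -11.8, 0, -0.18], [60, 3.05, -11.8, 0, -0.18], [60, 3.05, -11.8, 0, -0.18], [60, 3.05, -11.8, 0, -0.18], [60, 3.05, -11.8, 0, -0.18], [60, 3.05, -11.8, 0, -0.18], [60, 3.05, -11.8, 0, -0.18], [60, 3.05, -11.8, 0, -0.18]]]}}

```text
t: 18.65
tcp_pos: [0.5644, 0.2234, 0.1862]
tool_rot: [0.994, 0.109, -0.001, 0.001]
force: [0.3, 0.1, -0.1]
finger_gap: 0.7
gripper_force: 0.0
```

>>> {"name": "drive_tool", "arguments": {"motion": [[[60, 0, 0, 0, 0], [60, 0, 0, 0, 0], [60, 0, 0, 0, 0]]]}}

```text
t: 18.95
tcp_pos: [0.5654, 0.2228, 0.1875]
tool_rot: [0.994, 0.108, -0.0, 0.0]
force: [-0.0, 0.2, 0.6]
finger_gap: 0.698
gripper_force: 0.0
```

Run:
```python
from h import *
print(manip.sense()['tcp_pos'])
rel('dome',0,(.568,.2234,.056),.218)
m=manip.camera_model("wrist");im=manip.snapshot("wrist")[:,:,::-1].copy()
for P in [(.568,.2234,.086),(.628,.2318,.102)]:
    u=proj(m,[P])[0];print(u)
    cv2.drawMarker(im,tuple(int(v) for v in u),(255,0,0),0,10)
cv2.imwrite("pics/w6.png",cv2.resize(im[40:270,150:360],None,fx=2.5,fy=2.5,interpolation=cv2.INTER_CUBIC))
```

```text
[0.5654006  0.22279705 0.18754874]
dome shift [ 9.000e-02 -2.000e-03  4.385e+00] turn -0.018
[251.87663375 186.34855563]
[257.73035569 119.59807859]
```

View pics/w6.png

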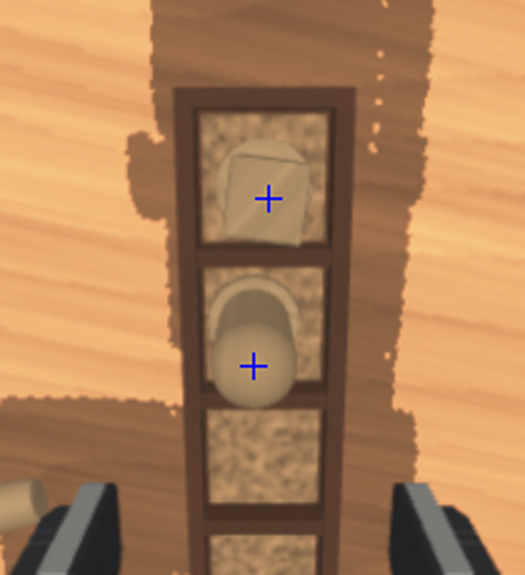

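The dome at (254,366) and the square at (268,198) both lie on their marks. The square's edge is turned about 7.5° clockwise. I'll grip the dome.

>>> {"name": "drive_tool", "arguments": {"motion": [[[60, 0.07, 0, 0, 0], [60, 0.07, 0, 1.2, 0], [60, 0.07, 0, 2.4, 0], [60, 0.07, 0, 3.4, 0], [60, 0.07, 0, 4.1, 0], [60, 0.07, 0, 4.35, 0], [60, 0.07, 0, 4.35, 0], [60, 0.07, 0, 4.35, 0]]]}}

```text
t: 19.8
tcp_pos: [0.5682, 0.2248, 0.058]
tool_rot: [0.994, 0.109, 0.001, -0.0]
force: [0.2, 0.0, 0.7]
finger_gap: 0.701
gripper_force: 0.0
```

>>> {"name": "drive_tool", "arguments": {"motion": [[[0, 0, 0, 0, 0], [0, 0, 0, 0, 0], [0, 0, 0, 0, 0], [0, 0, 0, 0, 0], [0, 0, 0, 0, 0], [0, 0, 0, 0, 0], [0, 0, 0, 0, 0], [0, 0, 0, 0, 0]]], "squeeze": 40}}

```text
t: 20.6
tcp_pos: [0.5682, 0.2248, 0.0585]
tool_rot: [0.994, 0.109, 0.001, -0.0]
force: [-0.3, -0.9, 6.3]
finger_gap: 0.363
gripper_force: 39.4
```

>>> {"name": "drive_tool", "arguments": {"motion": [[[0, 0, 0, -0.2, 0], [0, 0, 0, -0.6, 0], [0, 0, 0, -1.1, 0], [0, 0, 0, -1.7, 0], [0, 0, 0, -2.3, 0], [0, 0, 0, -2.9, 0], [0, 0, 0, -3.5, 0], [0, 0, 0, -4.0, 0], [0, 0, 0, -4.3, 0], [0, 0, 0, -4.3, 0]]]}}

```text
t: 21.6
tcp_pos: [0.5682, 0.2249, 0.1882]
tool_rot: [0.994, 0.109, 0.002, -0.0]
force: [0.7, 0.6, -0.4]
finger_gap: 0.361
gripper_force: 39.6
```

Run:
```python
from h import *
b=bay(BENCH,-.033);print(b);rel('b',0,(*b,.187),.1925)
```

```text
[ 0.47866954 -0.15286334]
b shift [-5.634 11.652  0.018] turn 0.181
```

>>> {"name": "drive_tool", "arguments": {"motion": [[[0, -0.1, 0.3, 0, 0], [0, -0.5, 1.0, 0, 0.05], [0, -1.0, 2.1, 0, 0.1], [0, -1.6, 3.3, 0, 0.1], [0, -2.2, 4.6, 0, 0.1], [0, -2.9, 5.9, 0, 0.15], [0, -3.5, 7.2, 0, 0.15], [0, -4.1, 8.5, 0, 0.18], [0, -4.6, 9.6, 0, 0.18], [0, -5.1, 10.5, 0, 0.18]]]}}

```text
t: 22.6
tcp_pos: [0.4845, -0.1182, 0.1852]
tool_rot: [0.995, 0.095, -0.001, -0.0]
force: [0.8, -0.5, -2.0]
finger_gap: 0.36
gripper_force: 39.7
```

>>> {"name": "drive_tool", "arguments": {"motion": [[[0, -0.3, 0.6, 0, 0], [0, -0.5, 0.9, 0, 0], [0, -0.53, 1.1, 0, 0], [0, -0.53, 1.1, 0, 0], [0, -0.53, 1.1, 0, 0], [0, -0.53, 1.1, 0, 0]]]}}

```text
t: 23.2
tcp_pos: [0.4767, -0.1503, 0.1859]
tool_rot: [0.995, 0.097, -0.0, -0.0]
force: [0.1, -0.1, -0.1]
finger_gap: 0.361
gripper_force: 39.7
```

Run:
```python
from h import *
b=bay(BENCH,-.033);print(manip.sense()['tcp_pos']);rel('b',0,(*b,.0545),.1925)
im=manip.snapshot("scene")[:,:,::-1];cv2.imwrite("pics/s7.png",cv2.resize(im[60:220,130:330],None,fx=3,fy=3,interpolation=cv2.INTER_CUBIC))
```

```text
[ 0.47667007 -0.1503246   0.18592251]
b shift [0.05  0.098 4.381] turn 0.011
```

View pics/s7.png

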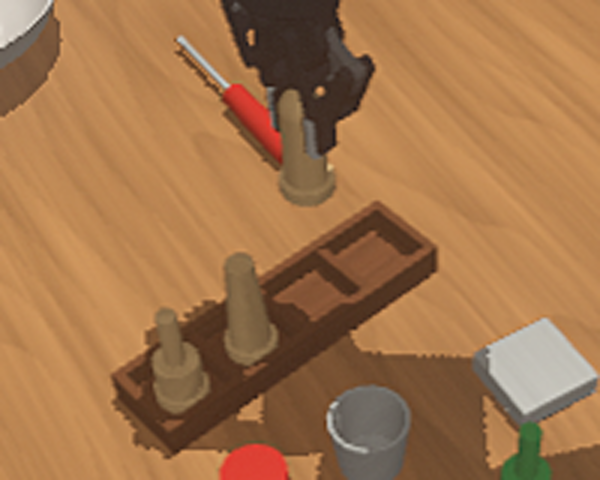

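The step (178,370) and cone (250,320) formers stand upright in their bays, and the dome hangs upright. Lowering it.

>>> {"name": "drive_tool", "arguments": {"motion": [[[0, 0.03, 0.07, 0.3, 0], [0, 0.03, 0.07, 0.9, 0], [0, 0.03, 0.07, 1.7, 0], [0, 0.03, 0.07, 2.5, 0], [0, 0.03, 0.07, 3.2, 0], [0, 0.03, 0.07, 3.7, 0], [0, 0.03, 0.07, 4.0, 0], [0, 0.03, 0.07, 4.2, 0], [0, 0.03, 0.07, 4.27, 0], [0, 0.03, 0.07, 4.27, 0]]]}}

```text
t: 24.25
tcp_pos: [0.4781, -0.1533, 0.058]
tool_rot: [0.995, 0.096, 0.0, 0.0]
force: [-0.4, -0.5, -0.3]
finger_gap: 0.365
gripper_force: 39.7
```

>>> {"name": "drive_tool", "arguments": {"motion": [[[0, 0, 0, 0.04, 0], [0, 0, 0, 0.08, 0], [0, 0, 0, 0.1, 0], [0, 0, 0, 0.12, 0], [0, 0, 0, 0.12, 0], [0, 0, 0, 0.12, 0]]]}}

```text
t: 24.85
tcp_pos: [0.478, -0.1533, 0.0545]
tool_rot: [0.995, 0.096, 0.0, 0.0]
force: [-0.5, 0.6, 1.0]
finger_gap: 0.361
gripper_force: 39.9
```

>>> {"name": "drive_tool", "arguments": {"motion": [[[0, 0, 0, 0.02, 0], [0, 0, 0, 0.03, 0], [0, 0, 0, 0.03, 0]]]}}

```text
t: 25.15
tcp_pos: [0.4781, -0.1533, 0.0544]
tool_rot: [0.995, 0.096, 0.0, 0.0]
force: [-1.4, 0.2, 8.2]
finger_gap: 0.363
gripper_force: 40.7
```

Firm contact at the predicted height. Releasing.

>>> {"name": "drive_tool", "arguments": {"motion": [[[37, 0, 0, 0, 0], [48, 0, 0, 0, 0], [60, 0, 0, 0, 0], [60, 0, 0, 0, 0], [60, 0, 0, -0.5, 0], [60, 0, 0, -1.4, 0], [60, 0, 0, -2.6, 0], [60, 0, 0, -3.8, 0], [60, 0, 0, -4.4, 0], [60, 0, 0, -4.4, 0]]]}}

```text
t: 26.15
tcp_pos: [0.4795, -0.1541, 0.188]
tool_rot: [0.995, 0.096, 0.003, 0.002]
force: [1.3, 0.1, -0.8]
finger_gap: 0.701
gripper_force: 0.0
```

Run:
```python
from h import *
print(manip.sense()['tcp_pos']);rel('square',0,(.6275,.2318,.189),.085)
```

```text
[ 0.4795107  -0.15408003  0.18798022]
square shift [  7.305 -11.68   -0.048] turn 0.771
```

>>> {"name": "drive_tool", "arguments": {"motion": [[[60, 7.3, -11.7, 0, 0.77], [60, 7.3, -11.7, 0, 0.77], [60, 7.3, -11.7, 0, 0.77], [60, 7.3, -11.7, 0, 0.77], [60, 7.3, -11.7, 0, 0.77], [60, 7.3, -11.7, 0, 0.77], [60, 7.3, -11.7, 0, 0.77], [60, 7.3, -11.7, 0, 0.77], [60, 7.3, -11.7, 0, 0.77], [60, 7.3, -11.7, 0, 0.77]]]}}

```text
t: 27.15
tcp_pos: [0.625, 0.2352, 0.1832]
tool_rot: [0.999, 0.044, -0.001, 0.0]
force: [-0.4, -0.6, -0.2]
finger_gap: 0.704
gripper_force: 0.0
```

>>> {"name": "drive_tool", "arguments": {"motion": [[[60, 0, 0, 0, 0], [60, 0, 0, 0, 0], [60, 0, 0, 0, 0]]]}}

```text
t: 27.45
tcp_pos: [0.6253, 0.2313, 0.1853]
tool_rot: [0.999, 0.041, -0.001, 0.0]
force: [0.4, 0.1, -0.3]
finger_gap: 0.703
gripper_force: 0.0
```

Run:
```python
from h import *
print(manip.sense()['tcp_pos'])
rel('square',0,(.6275,.2318,.0585),.085)
m=manip.camera_model("wrist");im=manip.snapshot("wrist")[:,:,::-1].copy()
u=proj(m,[(.6275,.2318,.102)])[0];print(u)
cv2.drawMarker(im,tuple(int(v) for v in u),(255,0,0),0,6)
cv2.imwrite("pics/w8.png",cv2.resize(im[100:260,170:340],None,fx=3.5,fy=3.5,interpolation=cv2.INTER_CUBIC))
```

```text
[0.62527405 0.23125814 0.18531713]
square shift [ 0.08  -0.014  4.227] turn -0.016
[251.48919437 193.08597057]
```

View pics/w8.png

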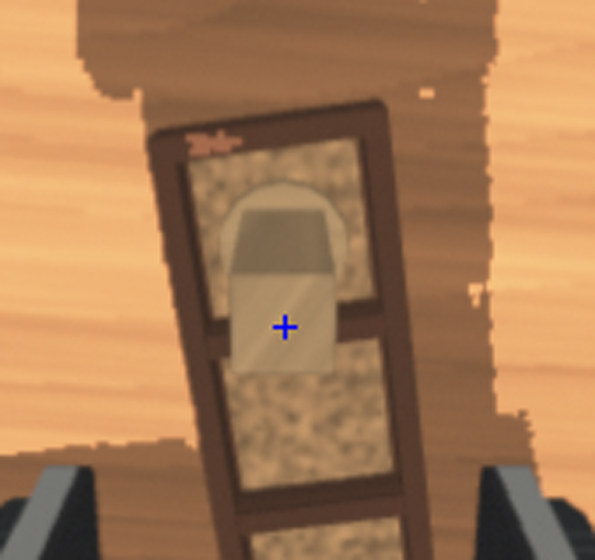

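The square's top (283,322) is aligned with the gripper and within 1 to 2 mm of the mark. I'll grip it.

>>> {"name": "drive_tool", "arguments": {"motion": [[[60, 0.1, 0, 0, 0], [60, 0.1, 0, 1.2, 0], [60, 0.1, 0, 2.4, 0], [60, 0.1, 0, 3.3, 0], [60, 0.1, 0, 4.0, 0], [60, 0.1, 0, 4.2, 0], [60, 0.1, 0, 4.2, 0], [60, 0.1, 0, 4.2, 0]]]}}

```text
t: 28.3
tcp_pos: [0.6297, 0.2335, 0.0607]
tool_rot: [0.999, 0.042, 0.001, -0.0]
force: [0.7, 0.4, -0.3]
finger_gap: 0.706
gripper_force: 0.0
```

>>> {"name": "drive_tool", "arguments": {"motion": [[[0, 0, 0, 0, 0], [0, 0, 0, 0, 0], [0, 0, 0, 0, 0], [0, 0, 0, 0, 0], [0, 0, 0, 0, 0], [0, 0, 0, 0, 0], [0, 0, 0, 0, 0], [0, 0, 0, 0, 0]]], "squeeze": 40}}

```text
t: 29.1
tcp_pos: [0.6294, 0.2336, 0.0607]
tool_rot: [0.999, 0.042, 0.001, -0.0]
force: [0.3, 0.6, 6.1]
finger_gap: 0.296
gripper_force: 41.3
```

>>> {"name": "drive_tool", "arguments": {"motion": [[[0, 0, 0, -0.2, 0], [0, 0, 0, -0.6, 0], [0, 0, 0, -1.1, 0], [0, 0, 0, -1.7, 0], [0, 0, 0, -2.3, 0], [0, 0, 0, -2.9, 0], [0, 0, 0, -3.5, 0], [0, 0, 0, -4.0, 0], [0, 0, 0, -4.3, 0], [0, 0, 0, -4.3, 0]]]}}

```text
t: 30.1
tcp_pos: [0.6296, 0.2337, 0.1904]
tool_rot: [0.999, 0.043, 0.002, -0.0]
force: [0.1, 0.1, -1.2]
finger_gap: 0.298
gripper_force: 40.4
```

Run:
```python
from h import *
b=bay(BENCH,-.099);print(b);rel('b',0,(*b,.187),.1925)
```

```text
[ 0.41388863 -0.16549002]
b shift [-8.294 12.646  0.081] turn -0.769
```

>>> {"name": "drive_tool", "arguments": {"motion": [[[0, -0.2, 0.3, 0, 0], [0, -0.7, 1.0, 0, -0.05], [0, -1.3, 2.0, 0, -0.1], [0, -2.0, 3.1, 0, -0.2], [0, -2.8, 4.3, 0, -0.3], [0, -3.6, 5.5, 0, -0.4], [0, -4.4, 6.7, 0, -0.5], [0, -5.2, 7.9, 0, -0.6], [0, -6.0, 9.1, 0, -0.7], [0, -6.6, 10.1, 0, -0.77]]]}}

```text
t: 31.1
tcp_pos: [0.4541, -0.0866, 0.1875]
tool_rot: [0.995, 0.096, -0.002, -0.001]
force: [0.1, -0.4, -0.9]
finger_gap: 0.305
gripper_force: 40.3
```

Run:
```python
from h import *
b=bay(BENCH,-.099);rel('b',0,(*b,.187),.1925)
```

```text
b shift [-1.817  2.325  0.019] turn -0.002
```

>>> {"name": "drive_tool", "arguments": {"motion": [[[0, -0.6, 0.7, 0, 0], [0, -1.1, 1.3, 0, 0], [0, -1.4, 1.8, 0, 0], [0, -1.6, 2.0, 0, 0], [0, -1.6, 2.0, 0, 0], [0, -1.6, 2.0, 0, 0], [0, -1.6, 2.0, 0, 0]]]}}

```text
t: 31.8
tcp_pos: [0.4214, -0.1525, 0.1882]
tool_rot: [0.995, 0.097, -0.0, -0.0]
force: [-0.3, -0.4, -0.8]
finger_gap: 0.303
gripper_force: 40.3
```

Run:
```python
from h import *
b=bay(BENCH,-.099);rel('b',0,(*b,.0567),.1925)
```

```text
b shift [-0.328  0.379  4.385] turn 0.007
```

>>> {"name": "drive_tool", "arguments": {"motion": [[[0, -0.3, 0.35, 0, 0], [0, -0.3, 0.35, 0.6, 0], [0, -0.3, 0.35, 1.4, 0], [0, -0.3, 0.35, 2.1, 0], [0, -0.3, 0.35, 2.8, 0], [0, -0.3, 0.35, 3.1, 0], [0, -0.3, 0.35, 3.3, 0], [0, -0.3, 0.35, 3.3, 0]]]}}

```text
t: 32.6
tcp_pos: [0.4147, -0.165, 0.0891]
tool_rot: [0.995, 0.096, -0.0, -0.0]
force: [-0.6, -0.1, -1.6]
finger_gap: 0.298
gripper_force: 40.3
```

Run:
```python
from h import *
b=bay(BENCH,-.099);rel('b',0,(*b,.0567),.1925)
```

```text
b shift [-0.03   0.011  1.081] turn 0.005
```

>>> {"name": "drive_tool", "arguments": {"motion": [[[0, 0, 0, 0.3, 0], [0, 0, 0, 0.6, 0], [0, 0, 0, 0.8, 0], [0, 0, 0, 0.95, 0], [0, 0, 0, 1.0, 0], [0, 0, 0, 1.04, 0], [0, 0, 0, 1.06, 0], [0, 0, 0, 1.06, 0], [0, 0, 0, 1.06, 0]]]}}

```text
t: 33.5
tcp_pos: [0.4147, -0.1655, 0.0578]
tool_rot: [0.995, 0.096, 0.0, 0.0]
force: [-0.2, 0.1, -2.0]
finger_gap: 0.299
gripper_force: 40.4
```

>>> {"name": "drive_tool", "arguments": {"motion": [[[0, 0, 0, 0.02, 0], [0, 0, 0, 0.04, 0], [0, 0, 0, 0.06, 0], [0, 0, 0, 0.07, 0], [0, 0, 0, 0.07, 0]]]}}

```text
t: 34.0
tcp_pos: [0.4148, -0.1655, 0.0566]
tool_rot: [0.995, 0.096, 0.0, 0.0]
force: [-0.6, -0.4, 11.4]
finger_gap: 0.299
gripper_force: 42.1
```

Contact is 11 N at the predicted height. Releasing and lifting clear.

>>> {"name": "drive_tool", "arguments": {"motion": [[[31, 0, 0, 0, 0], [45, 0, 0, 0, 0], [60, 0, 0, 0, 0], [60, 0, 0, 0, 0], [60, 0, 0, -0.5, 0], [60, 0, 0, -1.4, 0], [60, 0, 0, -2.6, 0], [60, 0, 0, -3.8, 0], [60, 0, 0, -4.8, 0], [60, 0, 0, -5, 0]]]}}

```text
t: 35.0
tcp_pos: [0.4162, -0.1664, 0.2085]
tool_rot: [0.995, 0.096, 0.003, 0.002]
force: [0.2, -0.5, -0.5]
finger_gap: 0.701
gripper_force: 0.0
```

Run:
```python
from h import *
im=manip.snapshot("scene")[:,:,::-1];a=cv2.resize(im,None,fx=1.5,fy=1.5,interpolation=cv2.INTER_CUBIC);cv2.imwrite("pics/s9.png",a)
```

```text
(no output)
```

View pics/s9.png

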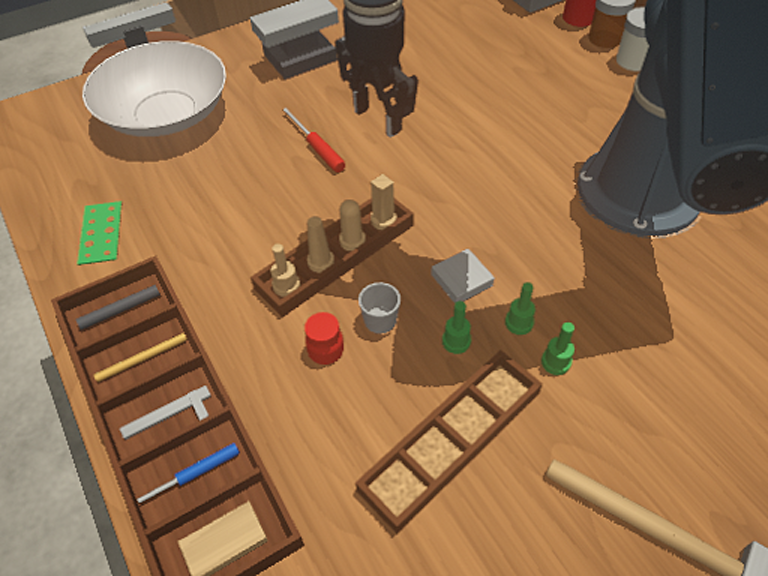

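All four stand upright in the bench rack: step (far, 284,270), cone (319,245), dome (351,225), square (near, 383,203). The store rack is empty and the gripper is clear.

```bash
python3 -c "
from station import manip
print(manip.sign_off())"
```

```text
the job is handed in; nothing more can be done
None
```

All four formers stand upright in the bench rack in reverse order (step farthest from the robot, then cone, dome and square nearest), and the job was handed in at about 35 s of the 109 s allowed.

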